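Turn the shelf tag over in the twisted wire chute

ROBOT

A 7-joint arm with a two-finger parallel gripper is mounted at the origin on the work surface. World frame = base frame: x ahead of the robot, y to its left, z up, the work surface at z = 0. Lengths are in m, angles in rad, forces in N, time in s.
With the tool pointing down it reaches from about 0.4 to 0.875 m from the base axis. Payload 19.3 kg.
Tool frame: the origin (TCP) lies at the very end of the fingers, on their centre line; the grasp point (between the pads) lies 19 mm behind it; z points along the fingers, y is the line along which they close (so a half turn about z gives the same grasp; the last joint's range is limited). The gripper opens to 85 mm and grips with 20 to 120 N. Pads are 22 mm wide; open, the fingers measure 114 mm over their backs; the gripper's body (76 mm by 85 mm) begins 54 mm behind the grasp point. The pads swing forward as they close: fully open they stand 13 mm farther back than shut.
Start: joints at [1.189, 0.521, -0.036, 1.599, 0.021, 1.021, -0.113], TCP at [0.192, -0.595, 0.231] pointing down, gripper open.
Joint ranges: [-2.91, 2.91], [-0.3, 2.13], [-1.5, 1.42], [0.17, 2.43], [-1.26, 4.41], [0.16, 1.93], [-2.52, 2.52]. Speed limits (rad/s): [1.89, 1.89, 2.39, 2.39, 3.01, 3.01, 3.01].

INTERFACE

Orientations are given as [roll, pitch, yaw] about the fixed x, y, z axes, in that order (R = Rz(yaw) Ry(pitch) Rx(roll)).
In Python, from workcell import monitor, optics, job_done gives the robot as it stands.
- The arm moves only by the shell command python3 -m handwheel 'ROWS' [FORCE]. ROWS is JSON, a list of rows, each an object of numbers: "dx", "dy", "dz": the shift along the tool's x, y, z in cm; "wx", "wy", "wz": the turn, a rotation vector about the tool's x, y, z in rad; "claw": the opening in per cent of the stroke, from 0 (shut) to 100 (fully open). A call has 1 to 8 rows; each row shifts and turns the commanded pose from where the row before left it, along the tool's axes as they then stand; what a row does not reach is not made up. A row lasts 1/8 s, in which the tool goes at most 62.5 mm and 10.7 degrees, less where a joint would pass 70% of its speed; a pose out of reach is approached as far as the arm can. A call with a gripper value outside its range is refused whole. The fingers move at their own pace and stop on an object; FORCE is the grip in N (left out, the last holds). Time passes only in rows, so rows that do not move let the fingers close. It gives the time, the measured TCP pose, the force, the opening and the grip force at its end, in the units of the state.
- monitor.observe(): the state, without advancing time (a new reading comes with each control period).
- optics.grab_frame(name): name is "scene" or "top" or "wrist"; returns a dict with "frame" (384x512x3 uint8, blue, green, red), "fovy" (degrees; the focal length in pixels is half the picture's height over the tangent of half this angle, whatever the lens; pixels are square), "cx", "cy" (the principal point, pixels), "R" (3x3) and "t" (3): a world point X has camera coordinates R X + t. Camera axes: x right, y down, z forward; pixel columns grow to the right and rows downward; lengths in m; the calibration is good to about 2 mm. A picture is of the moment at which its call begins. There is no depth.
- job_done(): hands the job in; it is judged then, once.
Trained networks look in the newest picture that a camera, given by its name, has taken for a name from the list of things; names that differ only in an ending like _2 or _b are one class to them, and where a whole thing is asked for, a point or a joint stands for the part that bears it (a point fixed in the world has none). Each returns a list of dicts, best first, with "p" (0 to 1); they miss things now and then, are a little off and sometimes report something else, mostly with a low value. They report only what shows in the picture. A call takes as long as a camera call. They do not tell look-alikes from the thing itself.
- optics.masks_of(name, camera): "region" (384x512 bool, what is visible of it) and "rect" ([left, top, width, height] in pixels, round what is visible of it).
The state is a dict: "clock": time; "qpos": joint angles; "qd": joint speeds; "joint_efforts": joint torques, N m; "position": TCP position; "tool_rot": TCP orientation; "force": force on the tool from outside, world axes, zero at the start; "moment": the same for the moment, N m; "grip_width": finger opening in m; "finger_force": force on a finger pad.
Only numpy, scipy, OpenCV 4.12 (cv2) and the standard library are available. Lean on these libraries where they do the work, as an engineer would, in place of code of your own. Each camera call takes 0.05 s, during which the arm holds its last target. There are 200 camera calls.

TASK

Slide the wooden shelf tag out from under the two gift boxes, leaving the boxes stacked in their wooden surround, and let it go on the feed ramp of the twisted wire chute, so that it runs through the twist and comes to rest flat in the tray at the chute's foot with its red printed side up. Do not lift or topple the boxes, and leave the small jar and the bowl beside them standing where they are.

Things in the scene. Friction and masses are not known exactly. Their poses are not given: they have to be found in the camera images.
- tag: Flat wooden shelf tag, 120 long (x) x 56 wide (y) x 8 thick, 40 g, corners cut off (24 along x, 15 along y). Plain white face at +z; red printed face with cream panel at -z. Origin: middle of the printed face, z normal to it towards the plain face. Starts flat on the table, printed face down, its +x end (about 46 to 50) under the lower gift box; slides out level along its own -x.
- tag_grip (a point): Point of the tag, at mid-thickness, 26 from its middle towards the -x end that sticks out of the surround: full 56 width here, a good place to grip across the width. Starts 4 above the table, about 30 in front of the surround's bar. Axes as tag.
- holder: Low dark wooden surround fixed to the table around the gift boxes: four walls 6 thick, 81 (x) x 120 (y) outside, tops 22 above the table, no floor. The front (-x) wall is a bar with a 12 high gap beneath; the tag sticks out through it along -x by about 64. Origin: on the table, mid-surround. The walls stop the boxes from following the tag; as it leaves they sink 8 onto the table.
- box_low: Lower gift box, white with a blue band, 64 (x) x 100 (y) x 22 high, about 90 g, resting on the tag. Origin: centre of its underside, 8 above the table at the start. z up.
- box_top: Upper gift box, white with a grey band, 64 (x) x 100 (y) x 22 high, about 80 g, lying on the lower one; its top is 52 above the table at the start. Origin: centre of its underside. z up.
- chute: Fixed twisted wire chute on a dark stand; origin on the table near its middle. Runs along its own -y, 40 degrees downhill: an open feed ramp, a flared mouth, a wire cage 260 long whose slot, 68 wide x 36 high, twists half a turn, then a sheet levelling out into a tray. Downhill is (0,-0.766,-0.643), the ramp's upward normal (0,-0.643,0.766) in its axes. Highest wire 0.32 m up (ramp top).
- feed (a point): On the feed ramp, level with the wires' upper side, midway between its two wires (5 thick, at x = -17 and +17, open beside and below, so fingers can straddle them), 75 uphill of the mouth and of the cage roof, 75 below the ramp's top. A tag laid on the wires lengthways down the ramp, its middle here, has its leading end 15 short of the mouth (side flares: last 30). Let go, it slides at once. Axes as chute.
- mouth (a point): Middle of the lower side of the cage's mouth, level with the wires' upper side; axes as chute. The wires are polished and slippery: a tag, either end first, slides through by itself in under 2 s and comes out turned half over.
- twist_mid (a point): Point on the cage's axis halfway through the twist; axes as chute.
- tray (a point): Centre of the tray's flat wire floor, 7 above the table, level with the wires' upper side; the tray is 84 wide (x) x 150 long (y) inside, walls 35 high. Axes as chute. A turned tag at rest here has its origin 8 above the floor.
- jar_mid: Small closed amber jar, 54 across, 85 high, bystander. Origin: centre of its underside.
- bowl: Dark wooden bowl, 120 across, 50 high, bystander, standing in front of the chute. Origin: centre of its underside.
Things that resemble listed ones, but are neither listed nor needed, are in the scene too. Leave any green or pink look-alike of the box_low alone.

How it is judged:
On the way, in this order (a step that is already met when the one before it is completed fails the run):
1. the tag is drawn clear of the stack, which is left standing in its surround (x of tag in the frame of holder below -0.095 m and horizontal distance between box_low and holder below 0.015 m and horizontal distance between box_top and box_low below 0.025 m and angle between each of box_low, box_top's own z axis and vertical below 0.06 rad), for 0.1 s.
2. the tag passes through the twist of the chute (distance between tag and twist_mid below 0.05 m).
At the end, for the whole second after the job is handed in: The tag rests in the tray, red face up, level within 8 degrees, its middle within 30 mm across and 40 mm along of the tray centre, at most 20 mm above its floor. Both boxes at rest, level within 3 degrees, the lower within 15 mm of the surround's middle, the upper within 25 mm of the lower (angle between tag's own z axis and vertical above 3 rad and x of tag in the frame of tray between -0.03 and 0.03 m and y of tag in the frame of tray between -0.04 and 0.04 m and z of tag in the frame of tray below 0.02 m and linear speed of each of tag, box_top below 0.02 m/s and horizontal distance between box_low and holder below 0.015 m and horizontal distance between box_top and box_low below 0.025 m and angle between each of box_low, box_top's own z axis and vertical below 0.06 rad); the robot touches nothing.
It fails at once if a gift box is toppled (tipped more than 20 degrees) (angle between any of box_low, box_top's own z axis and vertical above 0.35 rad).
It fails at once if a gift box is lifted more than 20 mm (height (world z) of box_low above 0.028 m or height (world z) of box_top above 0.05 m).
It fails at once if the small jar or the bowl is shifted more than 30 mm or tipped over (distance of any of jar_mid, bowl from where it was at the start of the episode above 0.03 m or angle between any of jar_mid, bowl's own z axis and vertical above 0.35 rad).
It also fails if it takes over 54 s, if anything falls off the work surface, if the arm or the gripper's body presses on something with over 40 N, if the wrist force passes 120 N, or if a joint passes its speed limit or range.

## Working session

There is one attempt and no reset: what is moved stays moved. The work goes in short steps, Python scripts to look and compute and a shell command to move; the robot and the scene stay as the last step left them, time stands still between calls to the robot, and variables do not carry over. Pictures are saved under pics/ and viewed, at most 10 in all, crops included, and the job is handed in when it is done.

```bash
mkdir -p pics; ls; cat > h.py <<'E'
import numpy as np,cv2
from workcell import monitor,optics
def save(n,cam):
    f=optics.grab_frame(cam); cv2.imwrite(f'pics/{n}.png',f['frame']); return f
def ray(f,u,v):
    fl=192/np.tan(np.radians(f['fovy'])/2)
    R=np.array(f['R']);t=np.array(f['t'])
    return -R.T@t, R.T@np.array([(u-f['cx'])/fl,(v-f['cy'])/fl,1])
def at(f,u,v,z):
    c,d=ray(f,u,v); return c+d*(z-c[2])/d[2]
def proj(f,X):
    fl=192/np.tan(np.radians(f['fovy'])/2)
    p=np.array(f['R'])@X+np.array(f['t']); return p[:2]/p[2]*fl+[f['cx'],f['cy']]
E
python3 - <<'E'
from h import *
s=monitor.observe(); print({k:np.round(v,3) for k,v in s.items()})
F={}
for c in ('scene','top'):
    F[c]=save(c,c)
    f=F[c]; print(c,f['fovy'],f['cx'],f['cy'],np.round(ray(f,256,192),3))
    for n in ('tag','holder','box_low','box_top','chute','jar_mid','bowl'):
        for d in optics.masks_of(n,c)[:4]:
            m=d['region']; ys,xs=np.nonzero(m); print(n,round(d['p'],2),d['rect'],len(xs),xs.mean().round(),ys.mean().round())
a=np.hstack([cv2.imread('pics/scene.png'),cv2.imread('pics/top.png')])
E
```

```text
pics
{'clock': np.float64(0.0), 'qpos': array([ 1.189,  0.522, -0.036,  1.6  ,  0.021,  1.021, -0.113]), 'qd': array([ 0.002, -0.   ,  0.   ,  0.001,  0.001,  0.   ,  0.001]), 'joint_efforts': array([-0.0000e+00, -9.2711e+01,  1.9800e+00, -3.6993e+01,  1.8000e-02,
        8.0000e-03, -0.0000e+00]), 'position': array([ 0.192, -0.595,  0.231]), 'tool_rot': array([-3.14 ,  0.   ,  0.312]), 'force': array([-0.24 , -0.022, -0.527]), 'moment': array([ 0.042,  0.015, -0.009]), 'finger_force': np.float64(0.0), 'grip_width': np.float64(0.086)}
scene 57.468174694258025 256.3624715011251 190.39375279641064 [[ 1.127 -0.305  0.663]
 [-0.758  0.266 -0.596]]
tag 0.92 [183.3, 237.6, 23.5, 23.9] 391 196.0 250.0
holder 0.6 [207.2, 225.2, 37.6, 36.7] 284 225.0 253.0
box_low 0.79 [96.7, 235.2, 46.5, 35.4] 920 120.0 252.0
box_low 0.72 [212.6, 244.5, 28.0, 9.1] 111 225.0 250.0
box_low 0.59 [260.1, 203.8, 23.5, 34.2] 690 269.0 220.0
box_low 0.57 [159.2, 152.8, 269.6, 204.6] 16841 296.0 276.0
box_top 0.8 [210.2, 218.1, 28.6, 30.9] 851 223.0 232.0
box_top 0.69 [160.8, 150.4, 271.3, 203.9] 16998 296.0 276.0
c
[... 233 characters left out ...]
8365329619 253.49845489639833 187.7179461651427 [[ 0.426 -0.108  1.143]
 [ 0.032  0.006 -1.   ]]
tag 0.57 [293.3, 179.7, 24.6, 21.8] 415 305.0 190.0
tag 0.31 [163.4, 179.9, 27.3, 17.8] 381 176.0 190.0
holder 0.77 [264.4, 172.2, 28.5, 41.9] 102 279.0 188.0
box_low 0.98 [208.5, 180.8, 36.1, 45.1] 934 225.0 203.0
box_low 0.96 [306.2, 254.2, 43.6, 39.2] 935 326.0 274.0
box_low 0.85 [258.0, 229.5, 33.5, 41.7] 875 273.0 248.0
box_low 0.64 [269.3, 172.9, 24.2, 36.6] 935 280.0 190.0
box_top 0.76 [268.1, 172.6, 24.9, 35.9] 911 280.0 190.0
jar_mid 0.78 [163.5, 178.8, 24.5, 24.6] 389 176.0 190.0
bowl 0.92 [100.9, 173.5, 47.9, 44.1] 1716 123.0 196.0
bowl 0.57 [100.3, 66.2, 250.8, 73.5] 10739 231.0 109.0
```

View pics/scene.png

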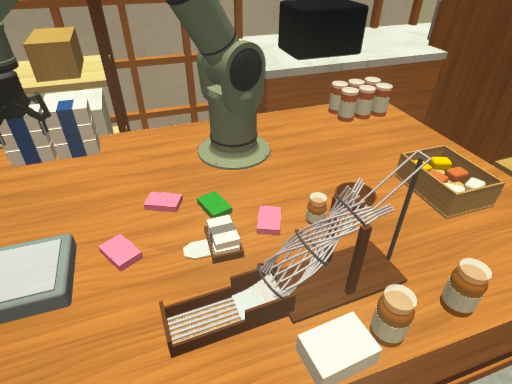

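View pics/top.png

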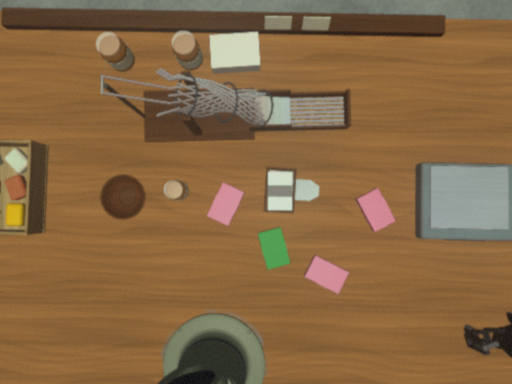

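The top view shows the stack at (280,190), with the tag sticking out to the right at (307,190). The chute is at the top, with its ramp end at about (103,85) and its tray at about (320,112). The box_low candidates are green (273,248), pink (225,203), pink (326,274), pink (376,210) and the white stack (280,190). The white stack fits, because it is white with a grey band, sits in the dark surround and has the tag sticking out. I'll check it in one enlarged crop.

```bash
python3 - <<'E'
from h import *
t=cv2.imread('pics/top.png');s=cv2.imread('pics/scene.png')
a=cv2.resize(t[60:160,90:250],(800,500),interpolation=3)[:300]
a=cv2.resize(t[65:125,95:255],(800,300),interpolation=3)
b=cv2.resize(t[160:220,255:335],(400,300),interpolation=3)
c=cv2.resize(s[145:235,330:450],(400,300),interpolation=3)
cv2.imwrite('pics/crop.png',np.vstack([a,np.hstack([b,c])]))
f=optics.grab_frame('top')
for z in (0,.052): print(at(f,280,190,z),at(f,319,190,z))
print(at(f,102.5,85,.31),at(f,348,112,.03),at(f,173,190,.085),at(f,123,196,.05))
E
```

```text
[ 0.46930745 -0.16662322  0.        ] [ 0.47159889 -0.27249344  0.        ]
[ 0.46732058 -0.16395089  0.052     ] [ 0.46950781 -0.26500637  0.052     ]
[0.66119132 0.21038257 0.31      ] [ 0.68002459 -0.34209569  0.03      ] [0.46021833 0.10762958 0.085     ] [0.44287067 0.24501602 0.05      ]
```

View pics/crop.png

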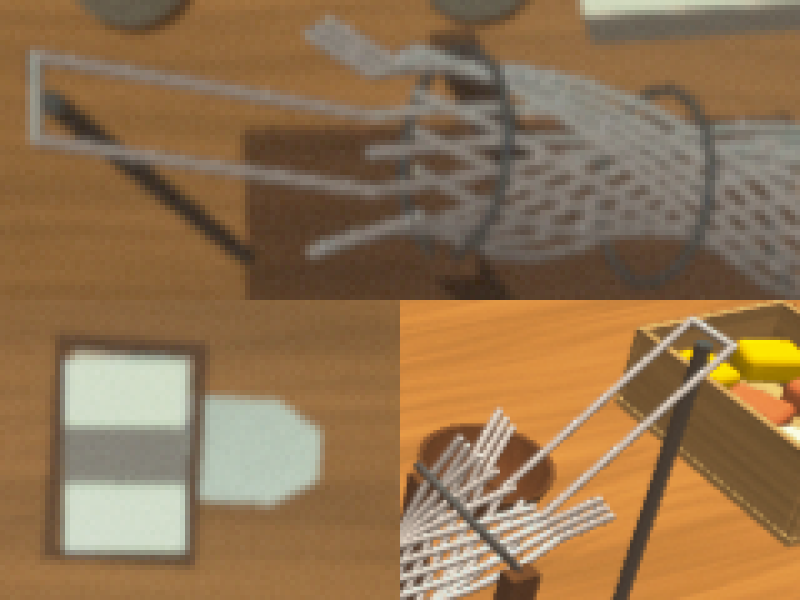

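The enlarged crop confirms the stack: white boxes in the brown surround, with the tag sticking out to the right. The ramp-top corners are at top (102,75.4) and (102.4,93.4), and at scene (430.5,159) and (417,151). Next I'll fit the chute and tag poses.

```bash
cat > fit.py <<'E'
from h import *
from scipy.optimize import least_squares
def chute(p):
    X,Y,Z,a=p; c,s=np.cos(a),np.sin(a)
    R=np.array([[c,-s,0],[s,c,0],[0,0,1]]); d=R@[0,-.766,-.643]; ex=R@[1,0,0]
    return np.array([X,Y,Z]),d,ex
E
python3 - <<'E'
from fit import *
ft=optics.grab_frame('top');fs=optics.grab_frame('scene')
def sc(u,v): return 330+u/3.333-120,145+v/3.333
fars=[(100,64),(200,82),(300,99),(370,112)]; near=[(120,153),(200,165),(300,179),(360,189)]
def res(p):
    o,d,ex=chute(p); r=[]
    for f,uvf,uvn in ((ft,(102.1,75.6),(102.4,93.4)),(fs,(430.3,159),(417.2,151.2))):
        r+=list(proj(f,o+.017*ex)-uvf)+list(proj(f,o-.017*ex)-uvn)
    for L,sx in ((fars,.017),(near,-.017)):
        a=proj(ft,o+sx*ex);b=proj(ft,o+sx*ex+.15*d);n=np.array([-(b-a)[1],(b-a)[0]]);n/=np.hypot(*n)
        r+=[n@(np.array([95+u/5,65+v/5])-a) for u,v in L]
    # tray: centre line pixel
    return np.array(r)
s=least_squares(res,[.66,.21,.3175,0]); print(s.x.round(4),s.fun.round(1))
o,d,ex=chute(s.x); print('feed',o+.075*d,'d',d,'mouth',o+.15*d,'mouth px',proj(ft,o+.15*d))
T=[at(ft,u,111.5,.01) for u in (290,345)];print('tray line',T); 
h=np.array([d[0],d[1]])/np.hypot(d[0],d[1]); print('ramp axis x at tray y',o[0]+h[0]*(T[0][1]-o[1])/h[1])
g=lambda u,v,z:at(ft,255+u/5,160+v/5,z)
for q in ((202,395),(202,502),(280,400),(272,504),(320,428),(320,485)): print('tag',g(*q,.008))
for q in ((60,340),(205,345),(195,562),(48,556)): print('hold',g(*q,.022))
E
```

```text
[0.6636 0.2126 0.3062 0.0494] [-0.1  0.4 -0.2 -0.7 -0.5  0.1  0.2 -0.1 -0.5 -0.4 -0.5 -0.3  0.4  0.4
  0.3  0.5]
feed [0.66643418 0.15522629 0.25799022] d [ 0.03781632 -0.76506596 -0.643     ] mouth [0.6692704  0.09784634 0.20976522] mouth px [168.9273778   95.15696997]
tray line [array([ 0.68288126, -0.18912099,  0.01      ]), array([ 0.68580323, -0.3381684 ,  0.01      ])]
ramp axis x at tray y 0.68345486272158
tag [ 0.33820435 -0.21009595  0.008     ]
tag [ 0.28109407 -0.21111329  0.008     ]
tag [ 0.33648921 -0.25197522  0.008     ]
tag [ 0.28090767 -0.24859636  0.008     ]
tag [ 0.32202349 -0.27364524  0.008     ]
tag [ 0.29162671 -0.27411441  0.008     ]
hold [ 0.36666516 -0.13292504  0.022     ]
hold [ 0.36575949 -0.20995581  0.022     ]
hold [ 0.25126453 -0.20670437  0.022     ]
hold [ 0.2525702  -0.12893305  0.022     ]
```

```bash
python3 - <<'E'
from fit import *
ft=optics.grab_frame('top')
g=lambda u,v,z:at(ft,255+u/5,160+(v-300)/5,z)
for q in ((202,395),(202,502),(280,400),(272,504),(320,428),(320,485)): print('tag',g(*q,.008))
for q in ((60,340),(205,345),(195,562),(48,556)): print('hold',g(*q,.022))
fw=optics.grab_frame('wrist'); print(fw['fovy'],ray(fw,256,192))
E
```

```text
tag [ 0.49964472 -0.20722011  0.008     ]
tag [ 0.44184004 -0.20824982  0.008     ]
tag [ 0.49783805 -0.24935481  0.008     ]
tag [ 0.44158824 -0.24596089  0.008     ]
tag [ 0.48316021 -0.27115817  0.008     ]
tag [ 0.45239413 -0.27163303  0.008     ]
hold [ 0.5265759  -0.12961797  0.022     ]
hold [ 0.52552901 -0.20711941  0.022     ]
hold [ 0.40965097 -0.20386057  0.022     ]
hold [ 0.41110333 -0.12561603  0.022     ]
63.59644898850839 (array([ 0.2727109 , -0.56881652,  0.37351302]), array([-0.3136887 , -0.10538916, -0.94367617]))
```

```bash
cat > go.py <<'E'
import sys
from h import *
from scipy.spatial.transform import Rotation as Ro, Slerp
def rows(p,rpy,n):
    """print n rows from measured pose to p, rpy"""
    s=monitor.observe(); p0=np.array(s['position']);R0=Ro.from_euler('xyz',s['tool_rot']);R1=Ro.from_euler('xyz',rpy)
    w=(R0.inv()*R1).as_rotvec(); print('turn',np.round(w,3),'n',n)
    R=R0
    for i in range(n):
        d=R.inv().apply((np.array(p)-p0)/n)*100; print('row',i,np.round(d,2),np.round(w/n,3)); R=R*Ro.from_rotvec(w/n)
E
python3 -c "
from go import *
rows([.469,-.237,.13],[np.pi,0,1.546],8)"
```

```text
turn [-0.     0.    -1.234] n 8
row 0 [ 4.67 -3.19  1.27] [-0.     0.    -0.154]
row 1 [ 5.11 -2.44  1.27] [-0.     0.    -0.154]
row 2 [ 5.42 -1.63  1.27] [-0.     0.    -0.154]
row 3 [ 5.61 -0.77  1.27] [-0.     0.    -0.154]
row 4 [5.66 0.1  1.27] [-0.     0.    -0.154]
row 5 [5.58 0.97 1.27] [-0.     0.    -0.154]
row 6 [5.36 1.81 1.27] [-0.     0.    -0.154]
row 7 [5.02 2.61 1.27] [-0.     0.    -0.154]
```

```bash
python3 -m handwheel '[{"dx":4.67,"dy":-3.19,"dz":1.27,"wz":-0.154,"claw":75},{"dx":5.11,"dy":-2.44,"dz":1.27,"wz":-0.154},{"dx":5.42,"dy":-1.63,"dz":1.27,"wz":-0.154},{"dx":5.61,"dy":-0.77,"dz":1.27,"wz":-0.154},{"dx":5.66,"dy":0.1,"dz":1.27,"wz":-0.154},{"dx":5.58,"dy":0.97,"dz":1.27,"wz":-0.154},{"dx":5.36,"dy":1.81,"dz":1.27,"wz":-0.154},{"dx":5.02,"dy":2.61,"dz":1.27,"wz":-0.154}]' 30
python3 -m handwheel '[{},{}]'
python3 - <<'E'
from go import *
f=save('w1','wrist')
s=monitor.observe();print(s['position'],s['tool_rot'],s['grip_width'],s['qpos'])
ds=optics.masks_of('tag','wrist')
for d in ds:
    m=d['region'];ys,xs=np.nonzero(m);print(d['p'],d['rect'],len(xs))
m=ds[0]['region']
ys,xs=np.nonzero(m)
P=np.array([at(f,u,v,.008) for u,v in zip(xs[::5],ys[::5])])
print(P.min(0),P.max(0))
for y in (-.265,-.255,-.245,-.235,-.225,-.215):
    k=abs(P[:,1]-y)<.003
    if k.any(): print(y,P[k,0].min(),P[k,0].max())
E
```

```text
[ 0.19172647 -0.59487314  0.23130546] [3.14158642e+00 3.68695166e-05 3.11805953e-01] 0.08574956987262293 [ 1.18876349  0.52139411 -0.03631607  1.59946885  0.02125433  1.0211127
 -0.11282572]schema error: expected keys dx, dy, dz, wx, wy, wz, claw
schema error: expected keys dx, dy, dz, wx, wy, wz, claw
Traceback (most recent call last):
IndexError: list index out of range
```

View pics/w1.png

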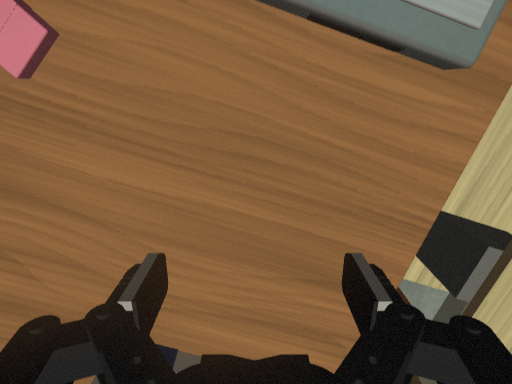

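The picture is from the start pose, because the move was refused: every row needs all the keys.

```bash
python3 -m handwheel '[{"dx":4.67,"dy":-3.19,"dz":1.27,"wx":0,"wy":0,"wz":-0.154,"claw":75},{"dx":5.11,"dy":-2.44,"dz":1.27,"wx":0,"wy":0,"wz":-0.154,"claw":75},{"dx":5.42,"dy":-1.63,"dz":1.27,"wx":0,"wy":0,"wz":-0.154,"claw":75},{"dx":5.61,"dy":-0.77,"dz":1.27,"wx":0,"wy":0,"wz":-0.154,"claw":75},{"dx":5.66,"dy":0.1,"dz":1.27,"wx":0,"wy":0,"wz":-0.154,"claw":75},{"dx":5.58,"dy":0.97,"dz":1.27,"wx":0,"wy":0,"wz":-0.154,"claw":75},{"dx":5.36,"dy":1.81,"dz":1.27,"wx":0,"wy":0,"wz":-0.154,"claw":75},{"dx":5.02,"dy":2.61,"dz":1.27,"wx":0,"wy":0,"wz":-0.154,"claw":75}]' 30
python3 -m handwheel '[{"dx":0,"dy":0,"dz":0,"wx":0,"wy":0,"wz":0,"claw":75},{"dx":0,"dy":0,"dz":0,"wx":0,"wy":0,"wz":0,"claw":75}]'
python3 - <<'E'
from go import *
f=save('w2','wrist')
s=monitor.observe();print(s['position'],s['tool_rot'],s['grip_width'],s['qpos'])
ds=optics.masks_of('tag','wrist')
for d in ds:
    m=d['region'];ys,xs=np.nonzero(m);print(d['p'],d['rect'],len(xs))
if ds:
  m=ds[0]['region']
  ys,xs=np.nonzero(m)
  P=np.array([at(f,u,v,.008) for u,v in zip(xs[::5],ys[::5])])
  print(P.min(0),P.max(0))
  for y in (-.265,-.255,-.245,-.235,-.225,-.215):
    k=abs(P[:,1]-y)<.003
    if k.any(): print(y,P[k,0].min(),P[k,0].max())
E
```

```text
clock: 2.15
position: [0.4705, -0.2358, 0.1295]
tool_rot: [3.141, 0.0, 1.548]
force: [0.2, -0.8, -0.6]
grip_width: 0.0639
finger_force: 0.0
clock: 2.4
position: [0.4693, -0.2374, 0.1296]
tool_rot: [-3.141, 0.0, 1.543]
force: [-0.7, -0.9, 0.0]
grip_width: 0.0639
finger_force: 0.0
[ 0.46897043 -0.23802116  0.12976423] [-3.14129170e+00  4.32879680e-04  1.54207072e+00] 0.0637896008397161 [ 0.64717595  0.52822259 -0.38981906  1.93615758  0.29139924  0.73202398
  0.05792486]
0.91 [223.9, 153.7, 66.3, 62.4] 3684
[ 0.44388338 -0.27080296  0.008     ] [ 0.50025693 -0.2085693   0.008     ]
-0.265 0.45458119100888716 0.4877240032552329
-0.255 0.4495450478778866 0.4950635883443988
-0.245 0.44446075246285444 0.49865464872684195
-0.235 0.4441517576884804 0.49947782049357947
-0.225 0.444575026340226 0.5002569297212832
-0.215 0.44514502684181945 0.4975701497298015
```

View pics/w2.png

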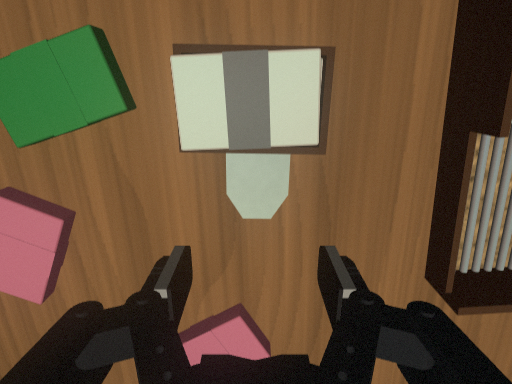

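The wrist view shows the tag sticking out at (257,185) below the white stack. It is centred between the fingers, with the tip at (257,218).

```bash
python3 -m handwheel '[{"dx":0,"dy":0.2,"dz":6,"wx":0,"wy":0,"wz":0,"claw":75},{"dx":0,"dy":0,"dz":4.5,"wx":0,"wy":0,"wz":0,"claw":75},{"dx":0,"dy":0,"dz":1.7,"wx":0,"wy":0,"wz":0,"claw":75},{"dx":0,"dy":0,"dz":0.4,"wx":0,"wy":0,"wz":0,"claw":75},{"dx":0,"dy":0,"dz":0,"wx":0,"wy":0,"wz":0,"claw":75}]'
python3 -m handwheel '[{"dx":0,"dy":0,"dz":0.2,"wx":0,"wy":0,"wz":0,"claw":75},{"dx":0,"dy":0,"dz":0.2,"wx":0,"wy":0,"wz":0,"claw":75},{"dx":0,"dy":0,"dz":0,"wx":0,"wy":0,"wz":0,"claw":75}]'
```

```text
clock: 3.12
position: [0.472, -0.2378, 0.0049]
tool_rot: [3.14, 0.001, 1.543]
force: [0.2, 0.2, 0.9]
grip_width: 0.064
finger_force: 0.0
clock: 3.5
position: [0.4715, -0.2373, -0.0001]
tool_rot: [3.141, 0.0, 1.544]
force: [-0.1, -0.3, -0.7]
grip_width: 0.0641
finger_force: 0.0
```

```bash
python3 -m handwheel '[{"dx":0,"dy":0,"dz":0.2,"wx":0,"wy":0,"wz":0,"claw":75},{"dx":0,"dy":0,"dz":0.1,"wx":0,"wy":0,"wz":0,"claw":75},{"dx":0,"dy":0,"dz":0,"wx":0,"wy":0,"wz":0,"claw":75}]'
python3 -m handwheel '[{"dx":0,"dy":0,"dz":0,"wx":0,"wy":0,"wz":0,"claw":50},{"dx":0,"dy":0,"dz":0,"wx":0,"wy":0,"wz":0,"claw":50},{"dx":0,"dy":0,"dz":0,"wx":0,"wy":0,"wz":0,"claw":50},{"dx":0,"dy":0,"dz":0,"wx":0,"wy":0,"wz":0,"claw":50}]' 40
```

```text
clock: 3.88
position: [0.4714, -0.2372, -0.0034]
tool_rot: [-3.141, -0.0, 1.544]
force: [-0.4, -0.4, -0.4]
grip_width: 0.064
finger_force: 0.0
clock: 4.38
position: [0.4715, -0.2373, -0.0032]
tool_rot: [3.141, 0.0, 1.544]
force: [-0.8, 0.3, 6.0]
grip_width: 0.0547
finger_force: 42.2
```

```bash
python3 -m handwheel '[{"dx":-0.3,"dy":0,"dz":-0.05,"wx":0,"wy":0,"wz":0,"claw":50},{"dx":-0.7,"dy":0,"dz":0,"wx":0,"wy":0,"wz":0,"claw":50},{"dx":-1,"dy":0,"dz":0,"wx":0,"wy":0,"wz":0,"claw":50},{"dx":-1,"dy":0,"dz":0,"wx":0,"wy":0,"wz":0,"claw":50},{"dx":-1,"dy":0,"dz":0,"wx":0,"wy":0,"wz":0,"claw":50},{"dx":-1,"dy":0,"dz":0,"wx":0,"wy":0,"wz":0,"claw":50}]'
python3 -m handwheel '[{"dx":-1,"dy":0,"dz":0,"wx":0,"wy":0,"wz":0,"claw":50},{"dx":-1,"dy":0,"dz":0,"wx":0,"wy":0,"wz":0,"claw":50},{"dx":-1,"dy":0,"dz":0,"wx":0,"wy":0,"wz":0,"claw":50},{"dx":-1,"dy":0,"dz":0,"wx":0,"wy":0,"wz":0,"claw":50},{"dx":-1,"dy":0,"dz":0,"wx":0,"wy":0,"wz":0,"claw":50},{"dx":0,"dy":0,"dz":0,"wx":0,"wy":0,"wz":0,"claw":50},{"dx":0,"dy":0,"dz":0,"wx":0,"wy":0,"wz":0,"claw":50}]'
python3 - <<'E'
from go import *
f=save('w3','wrist'); g=save('t3','top')
for c in('wrist','top'):
  for n in ('tag','box_top','box_low'):
    for d in optics.masks_of(n,c)[:2]: print(c,n,d['p'],d['rect'])
cv2.imwrite('pics/c3.png',np.hstack([cv2.resize(f['frame'],(400,300)),cv2.resize(g['frame'][160:220,255:335],(400,300),interpolation=3)]))
E
```

```text
clock: 5.12
position: [0.47, -0.2881, -0.0028]
tool_rot: [-3.142, 0.0, 1.543]
force: [-0.9, -0.2, -0.6]
grip_width: 0.0546
finger_force: 42.3
clock: 6.0
position: [0.4687, -0.3369, -0.0028]
tool_rot: [-3.142, -0.0, 1.544]
force: [0.3, 0.5, -0.1]
grip_width: 0.0549
finger_force: 42.3
wrist tag 0.86 [190.0, 80.6, 133.9, 243.7]
wrist box_low 0.63 [108.9, 315.1, 150.4, 68.6]
top tag 0.8 [309.6, 178.5, 31.3, 26.9]
top tag 0.48 [270.7, 171.8, 20.9, 26.7]
top box_top 0.32 [98.6, 66.0, 251.1, 74.9]
top box_low 0.86 [206.4, 182.6, 37.9, 42.8]
top box_low 0.43 [97.7, 69.4, 255.0, 73.2]
```

View pics/c3.png

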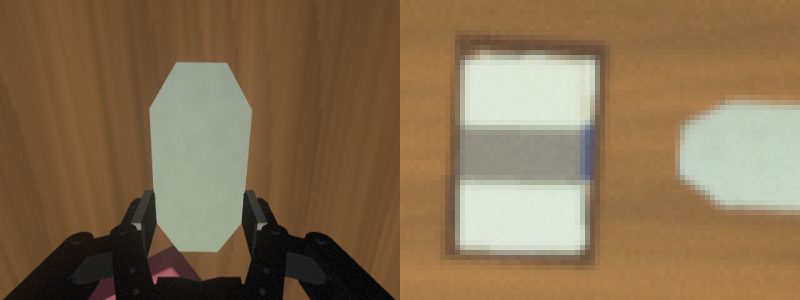

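The tag is clear of the surround and held straight in the grip, tip at left-panel (200,65). The stack is still in place, with the top box about 3 mm back. Next I'll work out the lift and the approach.

```bash
cat >> go.py <<'E'
def rampR(yaw):
    c,s=np.cos(yaw),np.sin(yaw);Rz=np.array([[c,-s,0],[s,c,0],[0,0,1]])
    d=Rz@[0,-.766,-.643];n=Rz@[0,-.643,.766];ex=Rz@[1,0,0]
    return d,n,ex,Ro.from_matrix(np.c_[-d,ex,-n]).as_euler('xyz')
E
python3 -c "
from go import *
d,n,ex,e=rampR(.045)
f=np.array([.6665,.155,.264]); T=f-.012*d+.027*d-.0028*n
print('T',T,e,'hover',T+.1*n)
rows([.469,-.337,.33],e,6)
p=T+.1*n-np.array([.469,-.337,.33]); print('after, in tool', Ro.from_euler('xyz',e).inv().apply(p)*100, np.linalg.norm(p))
"
```

```text
T [0.66693588 0.14532021 0.2522102 ] [-3.14159265 -0.69832295  1.61579633] hover [0.66982841 0.0810853  0.3288102 ]
turn [ 0.025  0.698 -0.069] n 6
row 0 [ 0.    0.   -5.55] [ 0.004  0.116 -0.011]
row 1 [ 0.65 -0.02 -5.51] [ 0.004  0.116 -0.011]
row 2 [ 1.28 -0.03 -5.4 ] [ 0.004  0.116 -0.011]
row 3 [ 1.9  -0.03 -5.21] [ 0.004  0.116 -0.011]
row 4 [ 2.49 -0.03 -4.96] [ 0.004  0.116 -0.011]
row 5 [ 3.05 -0.02 -4.63] [ 0.004  0.116 -0.011]
after, in tool [31.22118788 21.94325935 26.36320627] 0.4638197762587066
```

```bash
python3 -m handwheel '[{"dx":0,"dy":0,"dz":-4,"wx":0,"wy":0,"wz":0,"claw":50},{"dx":0,"dy":0,"dz":-5.2,"wx":0.004,"wy":0.116,"wz":-0.011,"claw":50},{"dx":0.65,"dy":0,"dz":-5.5,"wx":0.004,"wy":0.116,"wz":-0.011,"claw":50},{"dx":1.28,"dy":0,"dz":-5.4,"wx":0.004,"wy":0.116,"wz":-0.011,"claw":50},{"dx":1.9,"dy":0,"dz":-5.2,"wx":0.004,"wy":0.116,"wz":-0.011,"claw":50},{"dx":2.5,"dy":0,"dz":-5,"wx":0.004,"wy":0.116,"wz":-0.011,"claw":50},{"dx":1.5,"dy":0,"dz":-2,"wx":0.004,"wy":0.116,"wz":-0.011,"claw":50},{"dx":0,"dy":0,"dz":0,"wx":0,"wy":0,"wz":0,"claw":50}]'
python3 -m handwheel '[{"dx":4,"dy":2.75,"dz":3.3,"wx":0,"wy":0,"wz":0,"claw":50},{"dx":4,"dy":2.75,"dz":3.3,"wx":0,"wy":0,"wz":0,"claw":50},{"dx":4,"dy":2.75,"dz":3.3,"wx":0,"wy":0,"wz":0,"claw":50},{"dx":4,"dy":2.75,"dz":3.3,"wx":0,"wy":0,"wz":0,"claw":50},{"dx":4,"dy":2.75,"dz":3.3,"wx":0,"wy":0,"wz":0,"claw":50},{"dx":4,"dy":2.75,"dz":3.3,"wx":0,"wy":0,"wz":0,"claw":50},{"dx":4,"dy":2.75,"dz":3.3,"wx":0,"wy":0,"wz":0,"claw":50},{"dx":0,"dy":0,"dz":0,"wx":0,"wy":0,"wz":0,"claw":50}]'
python3 - <<'E'
from go import *
f=save('w4','wrist'); g=save('s4','scene')
d,n,ex,e=rampR(.045)
for z in (.306,.3175):
  for sx in (-.017,.017):
    o=np.array([.6636,.2126,z])+sx*ex; print([proj(f,o+k*d).round() for k in (0,.075,.15)])
cv2.imwrite('pics/c4.png',np.hstack([cv2.resize(f['frame'],(400,300)),cv2.resize(g['frame'][100:250,260:460],(400,300),interpolation=3)]))
E
```

```text
clock: 7.4
position: [0.4698, -0.3367, 0.3356]
tool_rot: [-3.141, -0.696, 1.61]
force: [0.4, 0.2, -1.9]
grip_width: 0.0547
finger_force: 42.7
clock: 8.4
position: [0.6464, 0.0414, 0.3381]
tool_rot: [3.14, -0.696, 1.621]
force: [0.1, -0.7, -0.7]
grip_width: 0.0546
finger_force: 42.7
[array([265.,  51.]), array([263., 142.]), array([262., 219.])]
[array([306.,  51.]), array([301., 143.]), array([297., 219.])]
[array([265.,  39.]), array([264., 136.]), array([263., 216.])]
[array([309.,  39.]), array([303., 136.]), array([299., 216.])]
```

View pics/c4.png

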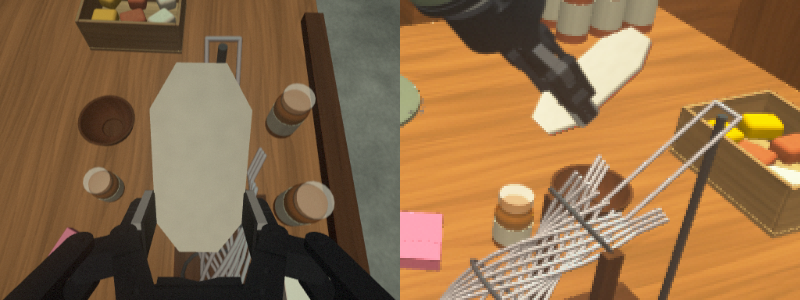

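The wrist view shows the ramp-top corners at about (265,49) and (307,49) in full-frame pixels. The fit predicted (265,51) and (306,51), so the ramp position holds.

```bash
python3 -c "
from go import *
d,n,ex,e=rampR(.047)
f=np.array([.6665,.155,.264]); T=f-.012*d+.027*d-.0028*n
print(T);rows(T+.05*n,e,3)"
```

```text
[0.66695524 0.1453211  0.2522102 ]
turn [ 0.002  0.004 -0.003] n 3
row 0 [0.94 0.84 2.82] [ 0.001  0.001 -0.001]
row 1 [0.94 0.85 2.83] [ 0.001  0.001 -0.001]
row 2 [0.93 0.85 2.83] [ 0.001  0.001 -0.001]
```

```bash
python3 -m handwheel '[{"dx":1.4,"dy":1.2,"dz":0,"wx":0.002,"wy":0.004,"wz":-0.003,"claw":50},{"dx":1.4,"dy":1.34,"dz":2,"wx":0,"wy":0,"wz":0,"claw":50},{"dx":0,"dy":0,"dz":3.2,"wx":0,"wy":0,"wz":0,"claw":50},{"dx":0,"dy":0,"dz":3.2,"wx":0,"wy":0,"wz":0,"claw":50},{"dx":0,"dy":0,"dz":2,"wx":0,"wy":0,"wz":0,"claw":50},{"dx":0,"dy":0,"dz":1,"wx":0,"wy":0,"wz":0,"claw":50},{"dx":0,"dy":0,"dz":0,"wx":0,"wy":0,"wz":0,"claw":50},{"dx":0,"dy":0,"dz":0,"wx":0,"wy":0,"wz":0,"claw":50}]'
python3 - <<'E'
from go import *
d,n,ex,e=rampR(.047)
s=monitor.observe();f=np.array([.6665,.155,.264]); T=f-.012*d+.027*d-.0028*n
print(Ro.from_euler('xyz',e).inv().apply(T-s['position'])*100)
f=save('w5','wrist'); g=save('s5','scene');t=save('t5','top')
a=cv2.resize(f['frame'],(400,300));b=cv2.resize(t['frame'][65:125,95:175],(400,300),interpolation=3)
c=cv2.resize(g['frame'][125:242,300:456],(800,600),interpolation=3)[:300]
c=cv2.resize(g['frame'][135:210,310:460],(800,400),interpolation=3)[:300]
cv2.imwrite('pics/c5.png',np.vstack([np.hstack([a,b]),c]))
E
```

```text
clock: 9.5
position: [0.6686, 0.1302, 0.27]
tool_rot: [3.14, -0.7, 1.616]
force: [0.2, -0.2, -0.5]
grip_width: 0.0546
finger_force: 42.7
[ 0.02031978 -0.09279366  2.3336744 ]
```

View pics/c5.png

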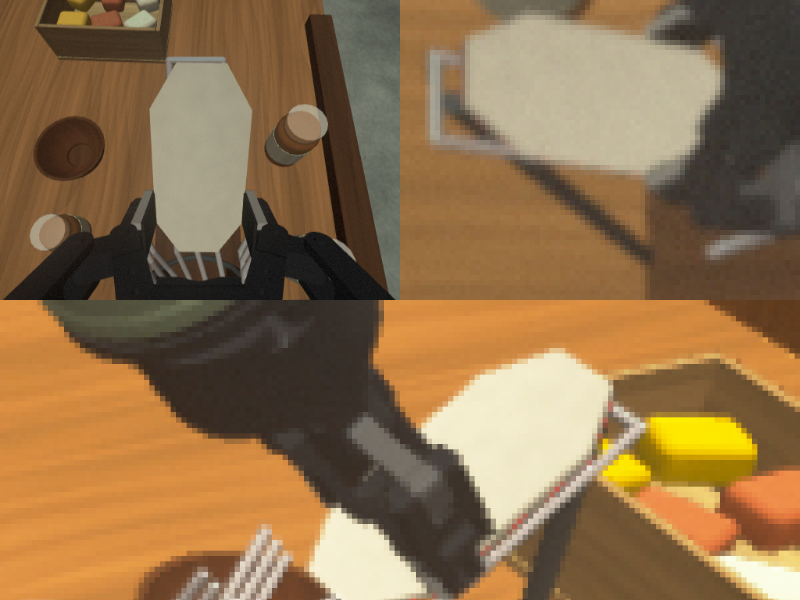

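The tag is aligned lengthways over the ramp, about 1–2 mm to the right of its middle: ramp corners at (170,60) and (222,60), tag middle at about 201. I'll shift it slightly and lower it.

```bash
python3 -m handwheel '[{"dx":0,"dy":-0.15,"dz":1,"wx":0,"wy":0,"wz":0,"claw":50},{"dx":0,"dy":0,"dz":0.5,"wx":0,"wy":0,"wz":0,"claw":50},{"dx":0,"dy":0,"dz":0,"wx":0,"wy":0,"wz":0,"claw":50}]'
python3 -m handwheel '[{"dx":0,"dy":0,"dz":0.3,"wx":0,"wy":0,"wz":0,"claw":50},{"dx":0,"dy":0,"dz":0,"wx":0,"wy":0,"wz":0,"claw":50}]'
python3 -m handwheel '[{"dx":0,"dy":0,"dz":0.2,"wx":0,"wy":0,"wz":0,"claw":50},{"dx":0,"dy":0,"dz":0,"wx":0,"wy":0,"wz":0,"claw":50}]'
python3 -m handwheel '[{"dx":0,"dy":0,"dz":0.15,"wx":0,"wy":0,"wz":0,"claw":50},{"dx":0,"dy":0,"dz":0,"wx":0,"wy":0,"wz":0,"claw":50}]'
```

```text
clock: 10.02
position: [0.6659, 0.1413, 0.2576]
tool_rot: [-3.141, -0.7, 1.617]
force: [0.6, 0.6, -0.9]
grip_width: 0.0548
finger_force: 42.7
clock: 10.28
position: [0.6661, 0.1428, 0.2556]
tool_rot: [3.141, -0.7, 1.616]
force: [-0.1, -1.0, -0.9]
grip_width: 0.0547
finger_force: 42.7
clock: 10.52
position: [0.6661, 0.1441, 0.2541]
tool_rot: [3.141, -0.7, 1.617]
force: [-0.2, -0.6, 0.9]
grip_width: 0.0548
finger_force: 42.7
clock: 10.78
position: [0.6664, 0.1447, 0.2533]
tool_rot: [3.14, -0.7, 1.616]
force: [0.1, -3.5, 3.6]
grip_width: 0.0551
finger_force: 43.2
```

Contact at about 5 N along the ramp normal. I'll ease off a little and release.

```bash
python3 -m handwheel '[{"dx":0,"dy":0,"dz":-0.1,"wx":0,"wy":0,"wz":0,"claw":50},{"dx":0,"dy":0,"dz":0,"wx":0,"wy":0,"wz":0,"claw":50},{"dx":0,"dy":0,"dz":0,"wx":0,"wy":0,"wz":0,"claw":100},{"dx":0,"dy":0,"dz":0,"wx":0,"wy":0,"wz":0,"claw":100},{"dx":0,"dy":0,"dz":0,"wx":0,"wy":0,"wz":0,"claw":100},{"dx":0,"dy":0,"dz":0,"wx":0,"wy":0,"wz":0,"claw":100},{"dx":0,"dy":0,"dz":0,"wx":0,"wy":0,"wz":0,"claw":100},{"dx":0,"dy":0,"dz":0,"wx":0,"wy":0,"wz":0,"claw":100}]'
python3 -m handwheel '[{"dx":0,"dy":0,"dz":-2,"wx":0,"wy":0,"wz":0,"claw":100},{"dx":0,"dy":0,"dz":-4,"wx":0,"wy":0,"wz":0,"claw":100},{"dx":0,"dy":0,"dz":-4,"wx":0,"wy":0,"wz":0,"claw":100},{"dx":0,"dy":0,"dz":-3,"wx":0,"wy":0,"wz":0,"claw":100},{"dx":0,"dy":0,"dz":0,"wx":0,"wy":0,"wz":0,"claw":100},{"dx":0,"dy":0,"dz":0,"wx":0,"wy":0,"wz":0,"claw":100},{"dx":0,"dy":0,"dz":0,"wx":0,"wy":0,"wz":0,"claw":100},{"dx":0,"dy":0,"dz":0,"wx":0,"wy":0,"wz":0,"claw":100}]'
python3 - <<'E'
from go import *
g=save('s6','scene');t=save('t6','top')
for c in ('scene','top'):
  for d in optics.masks_of('tag',c)[:3]: print(c,d['p'],d['rect'])
a=cv2.resize(g['frame'][135:360,150:450],(800,600),interpolation=3)
b=cv2.resize(t['frame'][60:225,140:360],(400,300),interpolation=3)
cv2.imwrite('pics/c6.png',np.hstack([cv2.resize(a,(400,300),interpolation=cv2.INTER_AREA),b]))
E
```

```text
clock: 11.78
position: [0.6661, 0.1443, 0.2538]
tool_rot: [3.141, -0.7, 1.616]
force: [-0.0, -0.6, 0.0]
grip_width: 0.0852
finger_force: 0.0
clock: 12.78
position: [0.6696, 0.0612, 0.3527]
tool_rot: [-3.141, -0.701, 1.617]
force: [0.1, -0.1, -0.6]
grip_width: 0.0854
finger_force: 0.0
scene 0.84 [175.6, 298.3, 54.1, 41.6]
```

View pics/c6.png

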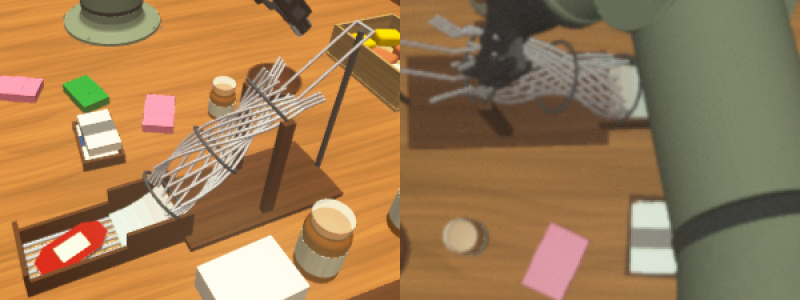

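The tag lies red side up in the tray, at left-panel (72,248). I'll check its position against the tray centre.

```bash
python3 -m handwheel '[{"dx":0,"dy":0,"dz":-1,"wx":0,"wy":0,"wz":0,"claw":100},{"dx":0,"dy":0,"dz":0,"wx":0,"wy":0,"wz":0,"claw":100},{"dx":0,"dy":0,"dz":0,"wx":0,"wy":0,"wz":0,"claw":100},{"dx":0,"dy":0,"dz":0,"wx":0,"wy":0,"wz":0,"claw":100}]'
python3 - <<'E'
from go import *
f=optics.grab_frame('scene')
fr=f['frame'].astype(int)
m=np.zeros(fr.shape[:2],np.uint8); m[(fr[...,2]>150)&(fr[...,1]<70)&(fr[...,0]<70)]=1; m[:285]=0;m[345:]=0;m[:,:165]=0;m[:,245:]=0
ys,xs=np.nonzero(m);h=cv2.convexHull(np.c_[xs,ys].astype(np.int32))
P=np.array([at(f,u,v,.015)[:2] for u,v in h[:,0]]).astype(np.float32)
print('tag',len(xs),cv2.minAreaRect(P))
t=cv2.imread('pics/top.png'); ft=optics.grab_frame('top')
# tray floor end and side from the early top picture, dark wall profile
print('row112',[(u,int(t[108:116,u].mean())) for u in range(285,356,2)])
print('col320',[(v,int(t[v,300:340].mean())) for v in range(84,136,2)])
for u in (342,344,346): print(u,at(ft,u,112,.007)[:2],at(ft,u,112,.042)[:2])
E
```

```text
clock: 13.48
position: [0.6701, 0.0543, 0.3607]
tool_rot: [3.141, -0.7, 1.616]
force: [-0.3, -0.7, 0.6]
grip_width: 0.0854
finger_force: 0.0
tag 775 ((0.6888015270233154, -0.2651563882827759), (0.05620617792010307, 0.11770883202552795), 22.27684211730957)
row112 [(285, 176), (287, 176), (289, 168), (291, 136), (293, 139), (295, 139), (297, 137), (299, 136), (301, 135), (303, 135), (305, 132), (307, 133), (309, 134), (311, 138), (313, 136), (315, 132), (317, 130), (319, 131), (321, 132), (323, 133), (325, 133), (327, 135), (329, 135), (331, 129), (333, 131), (335, 135), (337, 136), (339, 134), (341, 130), (343, 110), (345, 48), (347, 53), (349, 69), (351, 97), (353, 103), (355, 102)]
col320 [(84, 105), (86, 107), (88, 106), (90, 101), (92, 75), (94, 54), (96, 69), (98, 140), (100, 127), (102, 139), (104, 132), (106, 133), (108, 139), (110, 126), (112, 145), (114, 125), (116, 145), (118, 124), (120, 144), (122, 126), (124, 129), (126, 82), (128, 56), (130, 89), (132, 101), (134, 101)]
342 [ 0.68496054 -0.33065559] [ 0.67697318 -0.32379386]
344 [ 0.685067   -0.33608238] [ 0.67707636 -0.32905352]
346 [ 0.68517345 -0.34150862] [ 0.67717953 -0.33431264]
```

```bash
python3 -c "
from workcell import job_done; print(job_done())"
```

```text
the job is handed in; nothing more can be done
None
```

The tag slid out cleanly and ran through the twist; it rests red side up in the tray, about 5 mm from centre. The stack was still standing and the jar and bowl looked unmoved. I handed the job in at about 13.6 s of the 54 s limit, and no verdict was shown.

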